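# Set the coffee grinder's adjuster and lock it again

## Robot

A 7-joint arm with a two-finger parallel gripper is mounted at the origin on the work surface. World frame = base frame: x ahead of the robot, y to its left, z up, the work surface at z = 0. Lengths are in m, angles in degrees, forces in N, time in s.
With the tool pointing down it reaches from about 0.425 to 1.025 m from the base axis. Payload 9.4 kg.
Tool frame: the origin (TCP) lies midway between the tips of the shut fingers; the grasp point (between the pads) lies 19 mm behind it; z points along the fingers, y is the line along which they close (so a half turn about z gives the same grasp; the last joint's range is limited). The gripper opens to 85 mm and grips with 20 to 120 N. Pads are 22 mm wide; open, the fingers measure 114 mm over their backs; the gripper's body (76 mm by 85 mm) begins 54 mm behind the grasp point. The pads swing forward as they close: fully open they stand 13 mm farther back than shut.
Start: joints at [-73.722, 34.337, -0.143, 91.639, 0.103, 54.024, -4.572], TCP at [0.256, 0.678, 0.231] pointing down, gripper open.
Joint ranges: [-147.43, 147.43], [-19.82, 112.94], [-74.19, 73.91], [6.32, 146.72], [-59.91, 239.91], [6.04, 106.73], [-150.56, 150.56]. Speed limits (degrees/s): [127.2, 127.2, 172.46, 172.46, 180, 180, 180].

## Interface

Orientations are given as [roll, pitch, yaw] about the fixed x, y, z axes, in that order (R = Rz(yaw) Ry(pitch) Rx(roll)).
In Python, from station import r gives the robot as it stands. The module is installed in compiled form; this text tells all that it offers.
- The arm moves only by the tool step_arm, never from a script. Its argument "steps" is a list of rows, each a list of 3 entries, a list of its own where there are three numbers: the turn, a rotation vector about the tool's x, y, z scaled (see below), then the shift along the tool's x, y, z scaled (see below), then the opening, from 0 (shut) to 1 (fully open). In form: [[[rx, ry, rz], [tx, ty, tz], jaw], ...]. A call has 1 to 20 rows; each row is the pose to reach, as a shift and turn from the pose commanded when the call began, along the tool's axes at that moment; what a row does not reach only later rows make up. The controller multiplies each number of a shift by 0.3 m and each number of a turn by 0.5 rad. A row lasts 1/8 s, in which the tool goes at most 62.5 mm and 10.7 degrees, less where a joint would pass 70% of its speed; a pose out of reach is approached as far as the arm can. A call with a number of a shift or a turn outside -1 to 1 is refused whole. A call with a gripper value outside its range is refused whole. The fingers move at their own pace and stop on an object; "force" is the grip in N (left out, the last holds). Time passes only in rows, so rows that repeat a pose let the fingers close. It gives the time, the measured TCP pose, the force, the opening and the grip force at its end, in the units of the state.
- r.sense(): the state, without advancing time (a new reading comes with each control period).
- r.read_camera(name): name is "scene" or "top"; returns a dict with "frame" (400x640x3 uint8, red, green, blue), "fovy" (degrees; the focal length in pixels is half the picture's height over the tangent of half this angle, whatever the lens; pixels are square), "cx", "cy" (the principal point, pixels), "dist" ([k1, k2, p1, p2, k3] as OpenCV has them; the pictures are not rectified), "R" (3x3) and "t" (3): a world point X has camera coordinates R X + t. Camera axes: x right, y down, z forward; pixel columns grow to the right and rows downward; lengths in m; the calibration is good to about 2 mm. A picture is of the moment at which its call begins. There is no depth.
- r.hand_in(): hands the job in; it is judged then, once.
The state is a dict: "time": time; "joint_pos": joint angles; "qvel": joint speeds; "tau": joint torques, N m; "ee_pos": TCP position; "tcp_rot": TCP orientation; "force": force on the tool from outside, world axes, zero at the start; "torque": the same for the moment, N m; "finger_gap": finger opening in m; "grip_force": force on a finger pad.
Only numpy, scipy, OpenCV 4.12 (cv2) and the standard library are available. Lean on these libraries where they do the work, as an engineer would, in place of code of your own. Each camera call takes 0.05 s, during which the arm holds its last target. There are 200 camera calls.

## Task

Set the coffee grinder to the grind marked by the tall pin on its dial: loosen the jam nut by its lever until the adjuster screw is free, turn the adjuster's cross-bar until its pointer points straight at the tall pin, then swing the lever back to tighten the nut fully home, with the pointer still on the pin. Never force the adjuster while the nut is tight, leave everything else on the counter standing where it is and let go at the end.

Things in the scene. Friction and masses are not known exactly. Their poses are not given: they have to be found in the camera images.
- grinder: Coffee grinder fixed to the counter: a steel and black upright drum. Its flat black-faced dial plate (160 mm across, light tick marks on its rim) is its top, 140 mm above the counter. Origin: under the centre of the drum, on the counter; z up. The dial plate's centre, 140 mm above the origin, is the upright common axis of the adjuster screw and the jam nut. Its own +x is the side on which the two pins stand; the nut's lever reaches out over its -x side.
- jam_nut (a joint): Jam nut angle, rad. 0 = tight, fully home (hard stop); grows as the nut is loosened, counter-clockwise seen from above, up to a stop at 1.2. It stays where it is left; turning it takes about 0.4 N m (4 N at the post). Above 0.35 the adjuster screw counts as free; below 0.25 the screw must not be turned. The nut is a 44 mm steel hexagon on the dial plate, with a lever.
- lever_post (a point): The upright round steel post at the end of the jam nut's lever: 16 mm across, its centre 100 mm from the upright axis. This point is on the post's axis, 195 mm above the counter; the post's top is 215 mm above the counter and its foot is the lever, a level 12 mm bar whose upper side is 160 mm above the counter. The point's own x axis points from the upright axis outwards along the lever. When tight the lever points 2.54 rad counter-clockwise from the grinder's +x.
- adjuster (a joint): Angle of the adjuster screw about the upright axis, rad, counter-clockwise from above positive; 0 = pointer along the grinder's own +x. Stops at -2.2 and 2.2. It takes about 0.2 N m to turn and stays where it is left. Turning it while the nut is tight would strip its thread: not allowed. It does not rise or sink noticeably.
- bar_centre (a point): The centre of the adjuster screw's steel cross-bar, on the upright axis, 197 mm above the counter. The bar is 64 mm long, 14 mm thick and 30 mm tall (182 to 212 mm above the counter). The point's x axis lies along the bar and points the way the pointer does. The pointer is a thin flat steel needle under the bar (162 to 168 mm above the counter) that sticks out beyond one end of the bar, its tip 50 mm from the axis.
- tall_pin_top (a point): Centre of the top of the TALL marker pin: an upright steel pin 8 mm across standing 22 mm out of the dial plate (top 162 mm above the counter), 53 to 73 mm from the upright axis. It marks the setting wanted. It is fixed.
- short_pin_top (a point): Centre of the top of the SHORT marker pin: 8 mm across, standing only 9 mm out of the dial plate, on the other side of the grinder's +x from the tall one. It marks another setting. It is fixed.
- oil_bottle: Bystander: green glass oil bottle, 66 mm across, 260 mm tall. Origin at the centre of its underside. Not to be moved.
- jar: Bystander: glass storage jar with a wooden cap, 80 mm across, 170 mm tall. Origin at the centre of its underside. Not to be moved.
- mug: Bystander: white mug, 80 mm across, 95 mm tall, with a handle. Origin at the centre of its underside. Not to be moved.
- hopper: Bystander: the grinder's clear plastic bean hopper, taken off: an open funnel 130 mm across the mouth, 130 mm tall. Origin at the centre of its underside. Not to be moved.
- pepper_mill: Bystander: dark turned-wood pepper mill, 56 mm across, 180 mm tall. Origin at the centre of its underside. Not to be moved.
- tin: Bystander: food tin with a paper label, 74 mm across, 110 mm tall. Origin at the centre of its underside. Not to be moved.
Things that resemble listed ones, but are neither listed nor needed, are in the scene too. What is shaped like the grinder but yellow is not meant.

How it is judged:
By the outcome, as a careful person would: the job done as asked, in the order asked, and still so for the second after the job is handed in, with the robot touching nothing.
It also fails if it takes over 62 s, if anything falls off the work surface, if the arm or the gripper's body presses on something with over 40 N, if the wrist force passes 120 N, or if a joint passes its speed limit or range.

## Working session

There is one attempt and no reset: what is moved stays moved. The work goes in short steps, Python scripts to look and compute and a tool call to move; the robot and the scene stay as the last step left them, time stands still between calls to the robot, and variables do not carry over. Pictures are saved under pics/ and viewed, at most 10 in all, crops included, and the job is handed in when it is done.

Besides the shell and the picture viewer there is one more tool, called after "Request:" as name(argument=value, ...) on one line, values as JSON. step_arm: Moves the arm, as the interface text tells. Its arguments: {"type":"object","properties":{"steps":{"type":"array"},"force":{"type":"number"}},"required":["steps"]}

```bash
mkdir -p pics; cat > h.py <<'E'
import numpy as np, cv2
from station import r
def K(c):
    f=200/np.tan(np.radians(c["fovy"])/2); return np.array([[f,0,c["cx"]],[0,f,c["cy"]],[0,0,1]])
def ray(c,u,v):
    p=cv2.undistortPoints(np.array([[[u,v]]],float),K(c),np.array(c["dist"],float))[0,0]
    R=np.array(c["R"]);o=-R.T@np.array(c["t"]);d=R.T@np.array([p[0],p[1],1]);return o,d/np.linalg.norm(d)
def onz(c,u,v,z):
    o,d=ray(c,u,v);return o+d*(z-o[2])/d[2]
def proj(c,X):
    R=np.array(c["R"]);rv,_=cv2.Rodrigues(R)
    return cv2.projectPoints(np.array(X,float).reshape(-1,1,3),rv,np.array(c["t"],float),K(c),np.array(c["dist"],float))[0][:,0]
def save(n,im): cv2.imwrite("pics/"+n,im[:,:,::-1])
E
python3 - <<'E'
from h import *
for n in("scene","top"):
    c=r.read_camera(n); save(n+"0.png",c["frame"]); R=np.array(c["R"]);print(n,c["fovy"],-R.T@np.array(c["t"]),R.tolist())
print(r.sense())
E
```

```text
scene 46.898051691747646 [ 1.31651325 -0.42951991  0.81996916] [[0.49111621599951893, 0.8709765541726336, 0.0143074967719498], [0.5284495417600568, -0.28483849022470803, -0.7997550351827081], [-0.6924925589462315, 0.40033345671836407, -0.600155962426456]]
top 55.58599860311024 [ 4.82367616e-01 -7.77213145e-04  1.25906624e+00] [[-0.0019046732365504237, -0.999958943346648, -0.008859110616600151], [-0.9985555122828639, 0.0023775513590052347, -0.05367714726997138], [0.05369600645642911, 0.008744076314310244, -0.9985190433937855]]
{'time': 0.1, 'joint_pos': array([-73.72148189,  34.38102419,  -0.14500916,  91.67603356,
         0.10326209,  54.02289364,  -4.57082561]), 'qvel': array([ 0.09311848, -0.05571006,  0.03461652, -0.02037434,  0.01035719,
       -0.04313494, -0.09385533]), 'tau': array([ 3.89257330e-03, -7.77990317e+01,  1.56948533e+00, -2.58623135e+01,
        1.26289751e-02,  5.42611146e-03, -1.59457045e-06]), 'ee_pos': array([0.25582407, 0.67792306, 0.23049168]), 'tcp_rot': array([-1.79920558e+02,  7.95087408e-03,  1.59331116e+02]), 'force': array([-0.2817895 , -0.71823444, -0.03910641]), 'torque': array([ 0.00189611, -0.01610059,  0.01210855]), 'grip_force': 0.0, 'finger_gap': 0.08570404664747946}
```

View pics/scene0.png

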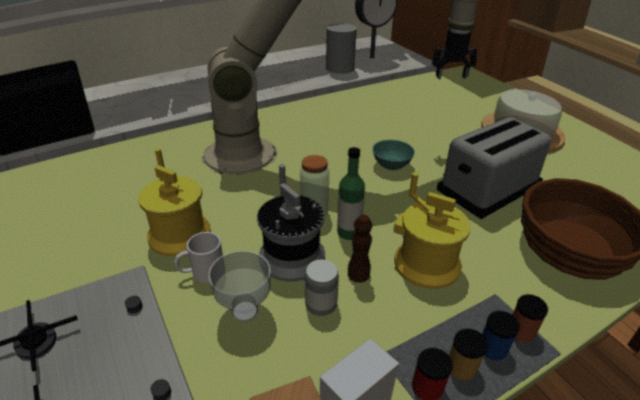

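View pics/top0.png

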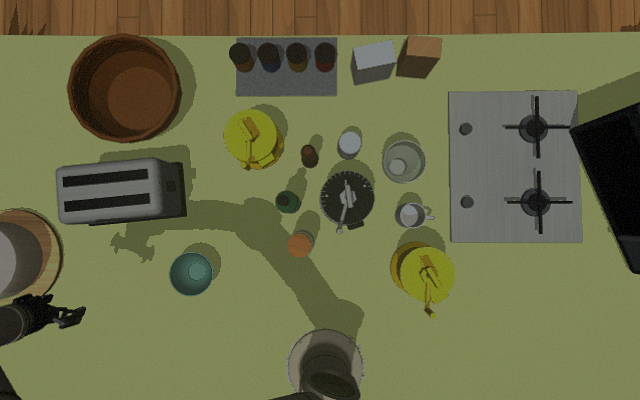

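The black and steel grinder is at top (347,198), scene (291,220). The look-alikes are the yellow ones at top (251,137) and (424,272), so I choose the black one. Next is a close crop of it in both views.

```bash
python3 - <<'E'
from h import *
c=r.read_camera("top");a=c["frame"][160:240,310:385]
s=r.read_camera("scene");b=s["frame"][155:255,250:335]
f=lambda i,w:np.clip(cv2.resize(i,None,fx=w,fy=w,interpolation=cv2.INTER_CUBIC).astype(float)*1.6,0,255).astype(np.uint8)
a=f(a,5);b=f(b,4.7)
H=max(a.shape[0],b.shape[0]);p=lambda i:np.pad(i,((0,H-i.shape[0]),(0,0),(0,0)))
save("crop1.png",np.hstack([p(a),p(b)]))
# dial: dark disc mask in the top view
g=c["frame"].max(2); m=(g<60).astype(np.uint8); m[:160]=0;m[245:]=0;m[:,:315]=0;m[:,382:]=0
m=cv2.morphologyEx(m,cv2.MORPH_CLOSE,np.ones((5,5)))
k=max(cv2.findContours(m,0,1)[0],key=cv2.contourArea);(x,y),rad=cv2.minEnclosingCircle(k);e=cv2.fitEllipse(cv2.convexHull(k))
print((x,y),rad,e,onz(c,*e[0],.14),proj(c,[[.5,0,.14],[.58,0,.14]]))
E
```

```text
(346.98065185546875, 199.94198608398438) 29.214563369750977 ((347.6255798339844, 199.19935607910156), (51.675086975097656, 58.65381622314453), 167.99351501464844) [ 0.53395669 -0.07008631  0.14      ] [[323.89541    210.76355408]
 [323.8320683  183.70760273]]
```

View pics/crop1.png

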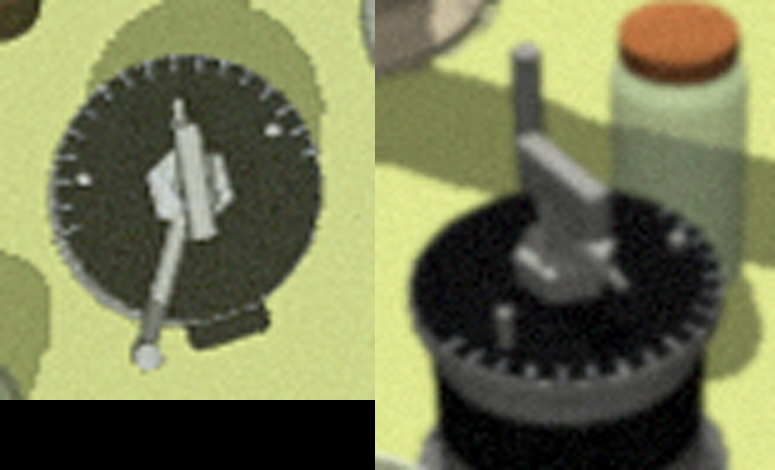

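```bash
python3 - <<'E'
from h import *
c=r.read_camera("top");s=r.read_camera("scene")
def cen(cam,u,v,h,thr):
    g=cam["frame"].max(2).astype(float);u0,v0=int(round(u)),int(round(v))
    p=g[v0-h:v0+h+1,u0-h:u0+h+1];w=np.clip(p-thr,0,None);yy,xx=np.mgrid[-h:h+1,-h:h+1]
    return u0+(w*xx).sum()/w.sum(),v0+(w*yy).sum()/w.sum()
# top rim circle of dial: dark -> bright boundary, radial from approx centre
P={}
for n,(u,v),z in(("tall",(364.3,185.7),.162),("short",(326.5,195.6),.149)):
    q=cen(c,u,v,2,70);P[n]=onz(c,*q,z);print(n,q,P[n],"scene px",proj(s,P[n]))
post=onz(c,339.4,230.9,.215);print("post",post,"scene",proj(s,post))
def tri(a,b):
    (o,d),(p,e)=a,b;A=np.stack([d,-e],1);t=np.linalg.lstsq(A,p-o,rcond=None)[0];return (o+d*t[0]+p+e*t[1])/2,np.linalg.norm(o+d*t[0]-p-e*t[1])
# scene crop -> px
S=lambda x,y:((x-375+.5)/4.7-.5+250,(y+.5)/4.7-.5+155)
print("tri tall",tri(ray(c,364.3,185.7),ray(s,*S(504,310))),"short",tri(ray(c,326.5,195.6),ray(s,*S(678,237))),"post",tri(ray(c,339.2,230.9),ray(s,*S(526,48))))
# scene dial ellipse (upper edge of plate at z=.14): left 411,right 722
ctr=onz(c,346.8,197.8,.14);print("ctr",ctr)
th=np.linspace(0,2*np.pi,24)
for C in(ctr,):
  for n,cam,k in(("top",c,0),("scene",s,1)):
    im=np.clip(cam["frame"].astype(float)*1.6,0,255).astype(np.uint8)
    x0,y0,w,h=((310,160,75,80),(250,155,85,100))[k];f=5
    im=cv2.resize(im[y0:y0+h,x0:x0+w],None,fx=f,fy=f,interpolation=cv2.INTER_CUBIC)
    for q in proj(cam,[C+[.08*np.cos(t),.08*np.sin(t),0] for t in th]):cv2.circle(im,tuple(int(v) for v in (q-[x0,y0]+.5)*f),2,(255,0,0),-1)
    for X in(P["tall"],P["short"],post,C+[0,0,.072]):
      q=proj(cam,X)[0];cv2.circle(im,tuple(int(v) for v in (q-[x0,y0]+.5)*f),2,(0,255,0),-1)
    P[n]=im
H=500;save("ov.png",np.hstack([np.pad(P[n],((0,H-P[n].shape[0]),(0,0),(0,0))) for n in("top","scene")]))
for n in("tall","short"):
  d=P[n]-ctr;print(n,np.hypot(*d[:2])*1e3,np.degrees(np.arctan2(d[1],d[0])))
d=post-ctr;print("post",np.hypot(*d[:2]),np.degrees(np.arctan2(d[1],d[0])))
E
```

```text
tall (np.float64(364.06451612903226), np.float64(185.58602150537635)) [ 0.57230112 -0.1165164   0.162     ] scene px [[276.53029077 220.15926402]]
short (np.float64(326.27647058823527), np.float64(195.48235294117646)) [ 0.54458693 -0.00708707  0.149     ] scene px [[313.3549478  204.17716225]]
post [ 0.44358966 -0.04240897  0.215     ] scene [[280.92543027 164.71597617]]
tri tall (array([ 0.57247156, -0.11642694,  0.16093409]), np.float64(0.0019451011820134556)) short (array([ 0.54494865, -0.00668639,  0.14648323]), np.float64(0.002423170359073815)) post (array([ 0.44389729, -0.04121348,  0.21453271]), np.float64(0.00147960263085484))
ctr [ 0.53809588 -0.06767566  0.14      ]
tall 59.62731547426729 -54.99481239796958
short 60.93530348886386 83.88504486389931
post 0.097825514531024 165.03178311175546
```

View pics/ov.png

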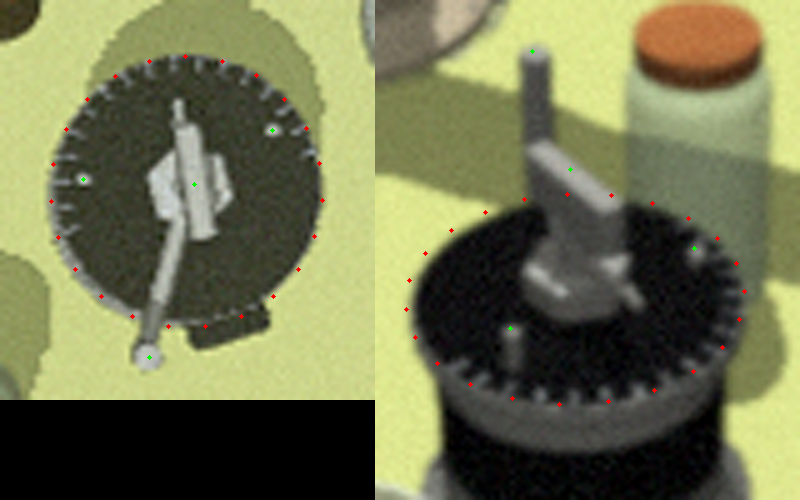

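The overlay matches in both views. The axis is at about (0.537,-0.067). The tall pin is the right-hand one in the top view, at (364,186), bearing -55°. The short pin is at (326,195). The post is at (339,231), bearing 165°, and the pointer is at about +9°. Now I plan the approach.

```bash
cat >> h.py <<'E'
from scipy.spatial.transform import Rotation as Ro
def plan(targets,pose=None):
    """targets: (x,y,z,yaw) tool down -> scaled numbers from the present pose"""
    s=r.sense();p,e=(s["ee_pos"],s["tcp_rot"]) if pose is None else pose
    R0=Ro.from_euler("xyz",e,degrees=True)
    for x,y,z,a in targets:
        t=R0.inv().apply(np.array([x,y,z])-p)/.3
        w=(R0.inv()*Ro.from_euler("xyz",[180,0,a],degrees=True)).as_rotvec()/.5
        print("T",np.round(w,3).tolist(),np.round(t,3).tolist())
E
python3 - <<'E'
from h import *
c=r.read_camera("top")
for n,u,v,z in(("bottle",288,202,.26),("jar",300,245,.17),("hopper",404,162,.13),("mug",410,215,.095)):print(n,onz(c,u,v,z))
plan([(.42,.42,.37,160)])
plan([(.50,.16,.37,163)],((.42,.42,.37),(180,0,160)))
plan([(.442,-.042,.34,165)],((.50,.16,.37),(180,0,163)))
E
```

```text
bottle [0.52139761 0.09449341 0.26      ]
jar [0.40199688 0.06842929 0.17      ]
hopper [ 0.64519988 -0.2394439   0.13      ]
mug [ 0.48729134 -0.26290382  0.095     ]
T [-0.001, 0.0, -0.023] [-0.816, -0.612, -0.463]
T [-0.0, 0.0, -0.105] [-0.547, -0.723, -0.0]
T [0.0, 0.0, -0.07] [-0.012, -0.7, 0.1]
```

Request:
step_arm(steps=[[[0,0,0],[0,0,-0.1],1],[[0,0,0],[-0.05,-0.03,-0.25],1],[[0,0,0],[-0.15,-0.1,-0.46],1],[[0,0,0],[-0.28,-0.2,-0.46],1],[[0,0,0],[-0.41,-0.3,-0.46],1],[[0,0,0],[-0.55,-0.4,-0.46],1],[[0,0,0],[-0.69,-0.52,-0.46],1],[[0,0,0],[-0.82,-0.61,-0.46],1]])

```text
time: 1.35
ee_pos: [0.4223, 0.4182, 0.3696]
tcp_rot: [180.0, 0.0, 159.3]
force: [0.3, -0.2, 0.0]
finger_gap: 0.0853
grip_force: 0.0
```

Request:
step_arm(steps=[[[0,0,0],[-0.1,-0.13,0],1],[[0,0,-0.03],[-0.2,-0.26,0],1],[[0,0,-0.05],[-0.3,-0.39,0],1],[[0,0,-0.08],[-0.4,-0.52,0],1],[[0,0,-0.1],[-0.5,-0.65,0],1],[[0,0,-0.1],[-0.55,-0.72,0],1]])

```text
time: 2.1
ee_pos: [0.5002, 0.157, 0.3696]
tcp_rot: [-180.0, 0.0, 162.0]
force: [-0.4, 0.2, -0.3]
finger_gap: 0.0856
grip_force: 0.0
```

Request:
step_arm(steps=[[[0,0,0],[0,-0.12,0],1],[[0,0,-0.03],[0,-0.25,0],1],[[0,0,-0.05],[0,-0.38,0.03],1],[[0,0,-0.07],[0,-0.5,0.06],1],[[0,0,-0.07],[0,-0.62,0.1],1],[[0,0,-0.07],[-0.01,-0.7,0.1],1],[[0,0,-0.07],[-0.01,-0.7,0.1],1]])

```text
time: 2.98
ee_pos: [0.4378, -0.0424, 0.3395]
tcp_rot: [180.0, 0.0, 164.0]
force: [-0.3, 0.1, 0.1]
finger_gap: 0.0856
grip_force: 0.0
```

```bash
python3 - <<'E'
from h import *
s=r.sense();print(s["time"],s["ee_pos"],s["tcp_rot"],s["joint_pos"],s["force"])
plan([(.4425,-.0417,.22,165),(.4425,-.0417,.178,165)])
E
```

```text
2.975 [ 0.43781708 -0.04243171  0.3395217 ] [1.79996740e+02 2.52534007e-02 1.64015913e+02] [-15.61610811   6.67623429  15.55442942 119.71790031  -2.20800634
  53.84338427  75.15616557] [-0.27427933  0.07852217  0.06561618]
T [0.0, 0.001, -0.034] [-0.014, 0.007, 0.398]
T [0.0, 0.001, -0.034] [-0.014, 0.007, 0.538]
```

Request:
step_arm(steps=[[[0,0,-0.03],[-0.014,0,0.1],1],[[0,0,-0.03],[-0.014,0.007,0.22],1],[[0,0,-0.03],[-0.014,0.007,0.33],1],[[0,0,-0.03],[-0.014,0.007,0.43],1],[[0,0,-0.03],[-0.014,0.007,0.5],1],[[0,0,-0.03],[-0.014,0.007,0.54],1],[[0,0,-0.03],[-0.014,0.007,0.54],1]])

```text
time: 3.85
ee_pos: [0.4429, -0.0396, 0.1769]
tcp_rot: [-180.0, -0.1, 165.1]
force: [0.2, -0.0, 0.6]
finger_gap: 0.0854
grip_force: 0.0
```

Request:
step_arm(steps=[[[0,0,0],[0,0,0],0.4],[[0,0,0],[0,0,0],0.1],[[0,0,0],[0,0,0],0],[[0,0,0],[0,0,0],0],[[0,0,0],[0,0,0],0],[[0,0,0],[0,0,0],0],[[0,0,0],[0,0,0],0]], force=30)

```text
time: 4.72
ee_pos: [0.443, -0.04, 0.1776]
tcp_rot: [180.0, 0.0, 165.1]
force: [-1.7, 0.4, 5.1]
finger_gap: 0.0153
grip_force: 29.1
```

```bash
python3 - <<'E'
from h import *
s=r.sense();p=s["ee_pos"];print(p,s["tcp_rot"],s["force"],s["finger_gap"],s["grip_force"])
C=np.array([.5375,-.067]);d=p[:2]-C;L=np.hypot(*d);a0=np.degrees(np.arctan2(d[1],d[0]));print(L,a0)
tg=[(C[0]+L*np.cos(np.radians(a0+b)),C[1]+L*np.sin(np.radians(a0+b)),p[2],s["tcp_rot"][2]+b) for b in range(4,41,4)]
plan(tg)
E
```

```text
[ 0.44301244 -0.04003234  0.17763486] [1.79984107e+02 2.45739638e-02 1.65060602e+02] [-1.72115561  0.36910452  5.05880198] 0.01527321579545696 29.099540412425995
0.09826064052707086 164.07074458590805
T [0.001, 0.001, -0.14] [-0.0, -0.023, -0.0]
T [0.0, 0.001, -0.279] [-0.002, -0.046, -0.0]
T [0.0, 0.001, -0.419] [-0.006, -0.068, -0.0]
T [0.0, 0.001, -0.559] [-0.011, -0.09, -0.0]
T [0.0, 0.001, -0.698] [-0.018, -0.112, -0.0]
T [0.0, 0.001, -0.838] [-0.026, -0.134, -0.0]
T [0.0, 0.001, -0.977] [-0.036, -0.154, -0.0]
T [0.0, 0.001, -1.117] [-0.047, -0.174, -0.0]
T [0.0, 0.001, -1.257] [-0.059, -0.194, -0.0]
T [0.0, 0.001, -1.396] [-0.073, -0.212, -0.0]
```

Request:
step_arm(steps=[[[0,0,-0.14],[0,-0.023,0],0],[[0,0,-0.28],[-0.002,-0.046,0],0],[[0,0,-0.42],[-0.006,-0.068,0],0],[[0,0,-0.56],[-0.011,-0.09,0],0],[[0,0,-0.7],[-0.018,-0.112,0],0],[[0,0,-0.84],[-0.026,-0.134,0],0],[[0,0,-0.98],[-0.036,-0.154,0],0],[[0,0,-0.98],[-0.036,-0.154,0],0]])

```text
time: 5.72
ee_pos: [0.442, -0.0882, 0.1776]
tcp_rot: [-180.0, 0.1, -167.0]
force: [0.4, -2.1, 5.2]
finger_gap: 0.0153
grip_force: 29.5
```

```bash
python3 - <<'E'
from h import *
s=r.sense();p=s["ee_pos"];print(p,s["tcp_rot"],s["force"],s["finger_gap"],s["grip_force"],s["joint_pos"])
C=np.array([.5375,-.067]);d=p[:2]-C;L=np.hypot(*d);a0=np.degrees(np.arctan2(d[1],d[0]));print(L,a0)
plan([(C[0]+L*np.cos(np.radians(a0+b)),C[1]+L*np.sin(np.radians(a0+b)),p[2],s["tcp_rot"][2]+b) for b in (4,8,12)])
E
```

```text
[ 0.44196144 -0.08815861  0.17764708] [-1.79963959e+02  7.22560176e-02 -1.66957816e+02] [ 0.37469424 -2.10090503  5.23851556] 0.015275871985072298 29.48205918073654 [  1.12890391  20.69241916   3.84578864 129.92703282  -2.74459198
  29.37147752 110.15979264]
0.09785347349176564 -167.51244991106626
T [-0.001, 0.002, -0.14] [-0.001, -0.023, 0.0]
T [-0.001, 0.002, -0.279] [-0.003, -0.045, 0.0]
T [-0.002, 0.002, -0.419] [-0.006, -0.068, 0.0]
```

Request:
step_arm(steps=[[[0,0,-0.14],[-0.001,-0.023,0],0],[[0,0,-0.28],[-0.003,-0.045,0],0],[[0,0,-0.42],[-0.006,-0.068,0],0],[[0,0,-0.42],[-0.006,-0.068,0],0],[[0,0,-0.42],[-0.006,-0.068,0],0.5],[[0,0,-0.42],[-0.006,-0.068,0],1],[[0,0,-0.42],[-0.006,-0.068,0],1],[[0,0,-0.42],[-0.006,-0.068,0],1],[[0,0,-0.42],[-0.006,-0.068,-0.1],1],[[0,0,-0.42],[-0.006,-0.068,-0.25],1],[[0,0,-0.42],[-0.006,-0.068,-0.35],1],[[0,0,-0.42],[-0.006,-0.068,-0.35],1]])

```text
time: 7.22
ee_pos: [0.4488, -0.1071, 0.2843]
tcp_rot: [-179.9, 0.2, -154.8]
force: [-0.2, 0.9, -0.4]
finger_gap: 0.0855
grip_force: 0.0
```

```bash
python3 - <<'E'
from h import *
s=r.sense();p=s["ee_pos"];print(p,s["tcp_rot"],s["force"],s["finger_gap"],s["joint_pos"])
plan([(.5375,-.067,.29,-171),(.5375,-.067,.18,-171)])
c=r.read_camera("top");s=r.read_camera("scene")
f=lambda i,w:np.clip(cv2.resize(i,None,fx=w,fy=w,interpolation=cv2.INTER_CUBIC).astype(float)*1.6,0,255).astype(np.uint8)
save("c2.png",np.hstack([f(c["frame"][160:255,300:385],4.5),np.pad(f(s["frame"][155:245,245:335],4.5),((0,22),(0,0),(0,0)))[:427]]))
E
```

```text
[ 0.44878685 -0.10707859  0.28426624] [-179.8702138     0.21230063 -154.84264716] [-0.17249026  0.91697818 -0.40126805] 0.085458149973512 [  5.73544167  12.14715522   0.76447724 121.48901576  -0.22439463
  46.1162691  121.79476657]
T [-0.003, 0.008, 0.564] [-0.325, -0.005, -0.018]
T [-0.003, 0.008, 0.564] [-0.323, -0.004, 0.349]Traceback (most recent call last):
  File "<stdin>", line 6, in <module>
    return _nx.concatenate(arrs, 1, dtype=dtype, casting=casting)
           ~~~~~~~~~~~~~~~^^^^^^^^^^^^^^^^^^^^^^^^^^^^^^^^^^^^^^^
ValueError: all the input array dimensions except for the concatenation axis must match exactly, but along dimension 0, the array at index 0 has size 428 and the array at index 1 has size 427
```

Request:
step_arm(steps=[[[0,0,0.14],[-0.1,0,-0.02],1],[[0,0,0.28],[-0.2,-0.002,-0.02],1],[[0,0,0.42],[-0.3,-0.005,-0.02],1],[[0,0,0.56],[-0.325,-0.005,-0.02],1],[[0,0,0.56],[-0.325,-0.005,-0.02],1],[[0,0,0.56],[-0.325,-0.005,0.1],1],[[0,0,0.56],[-0.325,-0.005,0.2],1],[[0,0,0.56],[-0.325,-0.005,0.3],1],[[0,0,0.56],[-0.325,-0.005,0.35],1],[[0,0,0.56],[-0.325,-0.005,0.35],1]])

```text
time: 8.57
ee_pos: [0.5359, -0.0671, 0.1765]
tcp_rot: [180.0, -0.1, -170.9]
force: [0.5, 0.0, -0.3]
finger_gap: 0.0852
grip_force: 0.0
```

Request:
step_arm(steps=[[[0,0,0],[0,0,0],0.4],[[0,0,0],[0,0,0],0.1],[[0,0,0],[0,0,0],0],[[0,0,0],[0,0,0],0],[[0,0,0],[0,0,0],0],[[0,0,0],[0,0,0],0],[[0,0,0],[0,0,0],0]], force=40)

```text
time: 9.45
ee_pos: [0.5369, -0.0668, 0.1779]
tcp_rot: [-180.0, 0.0, -170.9]
force: [-0.9, 0.7, 5.6]
finger_gap: 0.0154
grip_force: 38.9
```

```bash
python3 - <<'E'
from h import *
s=r.sense();print(s["ee_pos"],s["tcp_rot"],s["force"],s["torque"],s["finger_gap"],s["grip_force"],s["joint_pos"])
E
```

```text
[ 0.53685337 -0.06683421  0.17787741] [-1.79991849e+02  4.02117651e-02 -1.70873505e+02] [-0.89666066  0.69219992  5.57696919] [ 0.02889392  0.27298142 -0.03169793] 0.01536443094228544 38.91496181488037 [ -0.66068523  25.8998751    2.42637262 118.95708346  -1.84028888
  35.13610752 102.15309791]
```

Request:
step_arm(steps=[[[0,0,0.12],[0,0,0],0],[[0,0,0.24],[0,0,0],0],[[0,0,0.36],[0,0,0],0],[[0,0,0.48],[0,0,0],0],[[0,0,0.6],[0,0,0],0],[[0,0,0.72],[0,0,0],0],[[0,0,0.84],[0,0,0],0],[[0,0,0.96],[0,0,0],0]])

```text
time: 10.45
ee_pos: [0.537, -0.0652, 0.1779]
tcp_rot: [179.9, 0.0, 161.6]
force: [-1.1, 5.5, 6.7]
finger_gap: 0.015
grip_force: 39.1
```

Request:
step_arm(steps=[[[0,0,0.12],[0,0,0],0],[[0,0,0.24],[0,0,0],0],[[0,0,0.36],[0,0,0],0],[[0,0,0.48],[0,0,0],0],[[0,0,0.6],[0,0,0],0],[[0,0,0.72],[0,0,0],0],[[0,0,0.84],[0,0,0],0],[[0,0,0.96],[0,0,0],0],[[0,0,0.96],[0,0,0],0]])

```text
time: 11.58
ee_pos: [0.5379, -0.0637, 0.1779]
tcp_rot: [179.8, -0.0, 134.3]
force: [1.4, 9.4, 4.7]
finger_gap: 0.015
grip_force: 39.0
```

```bash
python3 - <<'E'
from h import *
s=r.sense();print(s["ee_pos"],s["tcp_rot"],s["force"],s["torque"],s["finger_gap"],s["grip_force"],s["joint_pos"])
E
```

```text
[ 0.53789903 -0.06374011  0.1779005 ] [ 1.79811452e+02 -4.87881633e-02  1.34255837e+02] [1.36816831 9.43368293 4.71493174] [ 2.19024579 -0.3417136   0.17186125] 0.015015947474741984 39.012102484703064 [-12.26856539  26.89309709  18.52289178 119.60805208 -14.62970978
  35.50780762  60.60714926]
```

Request:
step_arm(steps=[[[0,0,0.1],[0,0,0],0],[[0,0,0.2],[0,0,0],0],[[0,0,0.3],[0,0,0],0],[[0,0,0.34],[0,0,0],0],[[0,0,0.34],[0,0,0],0],[[0,0,0.34],[0,0,0],0.5],[[0,0,0.34],[0,0,0],1],[[0,0,0.34],[0,0,0],1],[[0,0,0.34],[0,0,0],1],[[0,0,0.34],[0,0,-0.15],1],[[0,0,0.34],[0,0,-0.35],1],[[0,0,0.34],[-0.15,0.15,-0.4],1],[[0,0,0.34],[-0.3,0.3,-0.4],1],[[0,0,0.34],[-0.3,0.3,-0.4],1]])

```text
time: 13.32
ee_pos: [0.6672, -0.0681, 0.2964]
tcp_rot: [180.0, 0.1, 124.5]
force: [-1.2, -0.4, -0.4]
finger_gap: 0.0857
grip_force: 0.0
```

```bash
python3 - <<'E'
from h import *
c=r.read_camera("top");s=r.read_camera("scene")
f=lambda i,w:np.clip(cv2.resize(i,None,fx=w,fy=w,interpolation=cv2.INTER_CUBIC).astype(float)*1.8,0,255).astype(np.uint8)
save("c3.png",np.hstack([f(c["frame"][160:250,305:390],4.6),f(s["frame"][155:245,245:330],4.6)]))
E
```

```text
(no output)
```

View pics/c3.png

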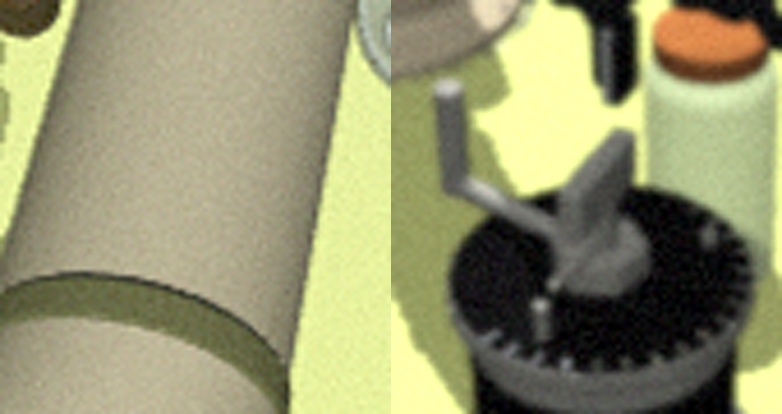

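The scene crop shows the pointer tip at (557,288) aimed close to the tall pin's top at (541,305), and the lever swung left. The forearm hides the top view, so I move aside for an accurate reading.

```bash
python3 - <<'E'
from h import *
plan([(.667,-.068,.37,124.5),(.56,.16,.37,150)])
E
```

```text
T [-0.003, -0.001, -0.005] [-0.003, 0.01, -0.246]
T [-0.003, -0.002, -0.895] [0.826, 0.145, -0.245]
```

Request:
step_arm(steps=[[[0,0,0],[0,0,-0.12],1],[[0,0,-0.1],[0.1,0.02,-0.25],1],[[0,0,-0.23],[0.23,0.04,-0.25],1],[[0,0,-0.36],[0.36,0.06,-0.25],1],[[0,0,-0.49],[0.5,0.09,-0.25],1],[[0,0,-0.62],[0.63,0.12,-0.25],1],[[0,0,-0.75],[0.76,0.13,-0.25],1],[[0,0,-0.88],[0.88,0.15,-0.25],1],[[0,0,-0.88],[1.0,0.15,-0.25],1],[[0,0,-0.88],[1.0,0.15,-0.25],1]])

```text
time: 14.68
ee_pos: [0.529, 0.2059, 0.3723]
tcp_rot: [180.0, -0.1, 149.8]
force: [-0.1, -0.3, 0.3]
finger_gap: 0.0855
grip_force: 0.0
```

```bash
python3 - <<'E'
from h import *
c=r.read_camera("top");s=r.read_camera("scene")
cv2.imwrite("top_raw.png",c["frame"][:,:,::-1])
f=lambda i,w:np.clip(cv2.resize(i,None,fx=w,fy=w,interpolation=cv2.INTER_CUBIC).astype(float)*1.8,0,255).astype(np.uint8)
save("c4.png",f(c["frame"][165:235,310:385],8))
print(r.sense()["ee_pos"],r.sense()["tcp_rot"])
E
```

```text
[0.53095975 0.20315926 0.37250173] [-1.79987155e+02  9.03712841e-03  1.49576685e+02]
```

View pics/c4.png

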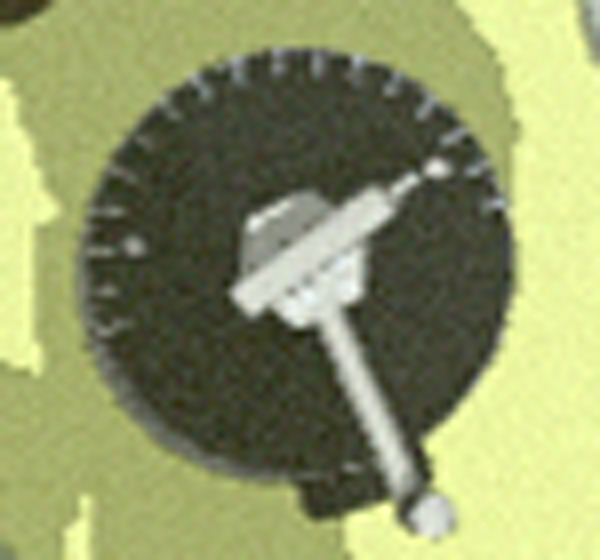

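```bash
python3 - <<'E'
from h import *
c=r.read_camera("top");I=c["frame"][165:235,310:385]
g=cv2.resize(I,None,fx=8,fy=8,interpolation=cv2.INTER_CUBIC).max(2).astype(float)
P=lambda x,y:((x+.5)/8-.5+310,(y+.5)/8-.5+165)
# bar centreline: weighted centroid across the bar at stations along the view line
d=np.array([135,-97.]);L=np.hypot(*d);d/=L;n=np.array([-d[1],d[0]])
m=np.array([313.5,251.5]);pts=[]
for t in np.arange(-60,62,10):
    k=np.arange(-26,27);q=m+t*d+k[:,None]*n
    v=cv2.remap(g.astype(np.float32),q[:,0].astype(np.float32)[None],q[:,1].astype(np.float32)[None],1)[0]
    print(int(t),v[::4].astype(int))
def ang(a,b): e=b-a;return np.degrees(np.arctan2(e[1],e[0])),np.hypot(*e[:2])
A=onz(c,*P(246,300),.212);B=onz(c,*P(381,203),.212);C=(A+B)/2
pin=onz(c,*P(438,168),.162);tip=onz(c,*P(416,182),.168);post=onz(c,*P(432,514),.215)
print("bar",ang(A,B),"C",C,"pin",pin,ang(C,pin),"tip",ang(C,tip),"tip->pin",ang(tip,pin),"post",post,ang(C,post))
# pointer-needle direction on the raw pixels near the bar end
print("needle",ang(onz(c,*P(393,199),.168),tip))
E
```

```text
-60 [ 68  70  91 112 122 122 119 119 121 122 114 106 112 114]
-50 [ 82  85 100 118 126 126 122 122 124 125 117 112 118 129]
-40 [ 80  81  95 111 117 121 122 124 125 121 103  85  92 114]
-30 [ 74  75  93 111 122 123 121 121 121 118 113 107 111 124]
-20 [ 59  67  93 119 129 126 123 123 121 115 103  93  93 104]
-10 [ 81  83  95 112 118 120 122 123 124 122 115 113 121 127]
0 [ 83  83  96 111 121 123 120 121 123 118 101  88  99 118]
10 [ 71  74  92 111 121 121 120 122 124 118 108 105 117 129]
20 [ 69  75  95 114 121 121 122 122 122 119 113 115 127 135]
30 [ 80  81  95 111 119 122 122 123 124 123 113 102 109 126]
40 [ 67  79 100 111 118 120 120 123 124 119 106  93  94 101]
50 [ 36  63  93 114 122 118 118 122 123 116 100  75  61  57]
60 [ 41  69  98 119 122 120 120 120 122 124 109  72  44  33]
bar (np.float64(-54.443351424302165), np.float64(0.05747450456837838)) C [ 0.53948461 -0.0687928   0.212     ] pin [ 0.57236746 -0.11723405  0.162     ] (np.float64(-55.83059244685716), np.float64(0.058547725128758166)) tip (np.float64(-55.53390154490181), np.float64(0.048342487892193954)) tip->pin (np.float64(-57.235648109990215), np.float64(0.010208954891242463)) post [ 0.44920202 -0.10858386  0.215     ] (np.float64(-156.2150425390554), np.float64(0.0986624349133893))
needle (np.float64(-53.672338855130114), np.float64(0.010318608464939405))
```

The pointer bearing reads -54.4 to -55.5° and the tall pin reads -55.8°, so it is aimed within about 1°. Back to the lever.

```bash
python3 - <<'E'
from h import *
plan([(.449,-.107,.34,-156)]);plan([(.449,-.107,.178,-156)],((.449,-.107,.34),(180,0,-156)))
E
```

```text
T [-0.001, 0.001, -1.902] [-0.287, -1.029, 0.109]
T [0.0, 0.0, 0.0] [-0.0, -0.0, 0.54]
```

Request:
step_arm(steps=[[[0,0,-0.1],[-0.03,-0.12,0],1],[[0,0,-0.2],[-0.06,-0.24,0],1],[[0,0,-0.32],[-0.1,-0.36,0],1],[[0,0,-0.44],[-0.14,-0.48,0],1],[[0,0,-0.56],[-0.18,-0.6,0.03],1],[[0,0,-0.68],[-0.21,-0.73,0.06],1],[[0,0,-0.8],[-0.25,-0.86,0.1],1],[[0,0,-0.92],[-0.28,-0.95,0.1],1],[[0,0,-1.0],[-0.29,-1.0,0.1],1],[[0,0,-1.0],[-0.29,-1.0,0.1],1]])

```text
time: 16.08
ee_pos: [0.454, -0.1007, 0.3424]
tcp_rot: [-180.0, 0.0, 178.0]
force: [0.2, 0.6, 0.2]
finger_gap: 0.0855
grip_force: 0.0
```

```bash
python3 - <<'E'
from h import *
plan([(.449,-.1075,.30,-156),(.449,-.1075,.178,-156)]);print(r.sense()["ee_pos"])
E
```

```text
T [-0.001, 0.0, -0.909] [0.016, -0.023, 0.141]
T [-0.001, 0.0, -0.909] [0.016, -0.023, 0.548]
[ 0.45404308 -0.1007294   0.34241064]
```

Request:
step_arm(steps=[[[0,0,-0.2],[0.005,-0.01,0.05],1],[[0,0,-0.4],[0.01,-0.02,0.1],1],[[0,0,-0.6],[0.016,-0.023,0.14],1],[[0,0,-0.8],[0.016,-0.023,0.14],1],[[0,0,-0.91],[0.016,-0.023,0.14],1],[[0,0,-0.91],[0.016,-0.023,0.2],1],[[0,0,-0.91],[0.016,-0.023,0.3],1],[[0,0,-0.91],[0.016,-0.023,0.4],1],[[0,0,-0.91],[0.016,-0.023,0.5],1],[[0,0,-0.91],[0.016,-0.023,0.55],1],[[0,0,-0.91],[0.016,-0.023,0.55],1],[[0,0,-0.91],[0.016,-0.023,0.55],0.4],[[0,0,-0.91],[0.016,-0.023,0.55],0],[[0,0,-0.91],[0.016,-0.023,0.55],0],[[0,0,-0.91],[0.016,-0.023,0.55],0],[[0,0,-0.91],[0.016,-0.023,0.55],0],[[0,0,-0.91],[0.016,-0.023,0.55],0],[[0,0,-0.91],[0.016,-0.023,0.55],0]], force=40)

```text
time: 18.32
ee_pos: [0.4501, -0.1054, 0.1778]
tcp_rot: [-180.0, 0.0, -155.7]
force: [-0.3, -0.6, 6.2]
finger_gap: 0.0151
grip_force: 38.8
```

```bash
python3 - <<'E'
from h import *
s=r.sense();p=s["ee_pos"];print(p,s["tcp_rot"],s["force"],s["finger_gap"],s["grip_force"])
C=np.array([.5385,-.0675]);d=p[:2]-C;L=np.hypot(*d);a0=np.degrees(np.arctan2(d[1],d[0]));print(L,a0)
plan([(C[0]+L*np.cos(np.radians(a0-b)),C[1]+L*np.sin(np.radians(a0-b)),.178,s["tcp_rot"][2]-b) for b in (4,8,12,16,20,24,28)])
E
```

```text
[ 0.45007693 -0.10543805  0.17777627] [-1.79978079e+02  4.59072180e-02 -1.55709642e+02] [-0.34047132 -0.55107278  6.2052032 ] 0.015087335529055747 38.80879282951355
0.0962181682847701 -156.77817448283187
T [-0.001, 0.002, 0.14] [-0.001, 0.022, -0.001]
T [-0.001, 0.002, 0.279] [-0.004, 0.045, -0.001]
T [-0.001, 0.002, 0.419] [-0.008, 0.067, -0.001]
T [-0.001, 0.002, 0.559] [-0.014, 0.088, -0.001]
T [-0.0, 0.002, 0.698] [-0.021, 0.109, -0.001]
T [-0.0, 0.002, 0.838] [-0.03, 0.13, -0.001]
T [-0.0, 0.002, 0.977] [-0.04, 0.15, -0.001]
```

Request:
step_arm(steps=[[[0,0,0.14],[-0.001,0.022,0],0],[[0,0,0.28],[-0.004,0.045,0],0],[[0,0,0.42],[-0.008,0.067,0],0],[[0,0,0.56],[-0.014,0.088,0],0],[[0,0,0.7],[-0.021,0.109,0],0],[[0,0,0.84],[-0.03,0.13,0],0],[[0,0,0.98],[-0.04,0.15,0],0],[[0,0,0.98],[-0.04,0.15,0],0]])

```text
time: 19.32
ee_pos: [0.4422, -0.0588, 0.1777]
tcp_rot: [180.0, 0.0, 176.2]
force: [-2.2, 1.8, 8.2]
finger_gap: 0.015
grip_force: 39.6
```

```bash
python3 - <<'E'
from h import *
s=r.sense();p=s["ee_pos"];print(p,s["tcp_rot"],s["force"],s["finger_gap"],s["grip_force"])
C=np.array([.5385,-.0675]);d=p[:2]-C;L=np.hypot(*d);a0=np.degrees(np.arctan2(d[1],d[0]));print(L,a0)
plan([(C[0]+L*np.cos(np.radians(a0-b)),C[1]+L*np.sin(np.radians(a0-b)),.178,s["tcp_rot"][2]-min(b,11)) for b in (3,6,9,11,12,13,14,15)])
E
```

```text
[ 0.44220362 -0.058808    0.17773617] [1.79970261e+02 6.28134946e-03 1.76214871e+02] [-2.17930651  1.7900939   8.23160145] 0.014992854375071363 39.55379247665405
0.09668786316708954 174.8422890783897
T [0.001, 0.0, 0.105] [-0.001, 0.017, -0.001]
T [0.001, 0.0, 0.209] [-0.003, 0.034, -0.001]
T [0.001, 0.0, 0.314] [-0.005, 0.05, -0.001]
T [0.001, 0.0, 0.384] [-0.007, 0.061, -0.001]
T [0.001, 0.0, 0.384] [-0.009, 0.067, -0.001]
T [0.001, 0.0, 0.384] [-0.01, 0.072, -0.001]
T [0.001, 0.0, 0.384] [-0.011, 0.078, -0.001]
T [0.001, 0.0, 0.384] [-0.013, 0.083, -0.001]
```

Request:
step_arm(steps=[[[0,0,0.1],[-0.001,0.017,0],0],[[0,0,0.21],[-0.003,0.034,0],0],[[0,0,0.31],[-0.005,0.05,0],0],[[0,0,0.38],[-0.007,0.061,0],0],[[0,0,0.38],[-0.009,0.067,0],0],[[0,0,0.38],[-0.01,0.072,0],0],[[0,0,0.38],[-0.011,0.078,0],0],[[0,0,0.38],[-0.011,0.078,0],0]])

```text
time: 20.32
ee_pos: [0.4461, -0.0379, 0.1777]
tcp_rot: [-179.9, -0.0, 165.2]
force: [-6.2, -8.5, 10.5]
finger_gap: 0.0148
grip_force: 39.9
```

Request:
step_arm(steps=[[[0,0,0],[-0.002,0.01,0],0],[[0,0,0],[-0.004,0.02,0],0],[[0,0,0],[-0.004,0.03,0],0],[[0,0,0],[-0.004,0.03,0],0]])

```text
time: 20.82
ee_pos: [0.4461, -0.0374, 0.1776]
tcp_rot: [-179.5, -0.1, 164.8]
force: [-17.1, -45.1, 18.1]
finger_gap: 0.0152
grip_force: 42.9
```

The force rose to 45 N with only 0.5 mm of motion, so this is the hard stop. Now I ease off, open, lift and move aside to check.

Request:
step_arm(steps=[[[0,0,0],[0.003,-0.02,0],0],[[0,0,0],[0.003,-0.028,0],0],[[0,0,0],[0.003,-0.028,0],0.5],[[0,0,0],[0.003,-0.028,0],1],[[0,0,0],[0.003,-0.028,0],1],[[0,0,0],[0.003,-0.028,0],1],[[0,0,0],[0.003,-0.028,-0.1],1],[[0,0,0],[0.003,-0.028,-0.25],1],[[0,0,0],[0.003,-0.028,-0.42],1],[[0,0,0],[0.003,-0.028,-0.6],1],[[0,0,0],[-0.1,0.07,-0.62],1],[[0,0,0],[-0.2,0.2,-0.62],1],[[0,0,0],[-0.25,0.35,-0.62],1],[[0,0,0],[-0.25,0.5,-0.62],1],[[0,0,0],[-0.25,0.65,-0.62],1],[[0,0,0],[-0.25,0.8,-0.62],1],[[0,0,0],[-0.25,0.9,-0.62],1],[[0,0,0],[-0.25,0.9,-0.62],1]])

```text
time: 23.08
ee_pos: [0.5913, 0.217, 0.3625]
tcp_rot: [-180.0, -0.0, 165.5]
force: [-0.8, -0.9, 0.1]
finger_gap: 0.0853
grip_force: 0.0
```

```bash
python3 - <<'E'
from h import *
c=r.read_camera("top");print(r.sense()["time"],r.sense()["force"])
f=lambda i,w:np.clip(cv2.resize(i,None,fx=w,fy=w,interpolation=cv2.INTER_CUBIC).astype(float)*1.8,0,255).astype(np.uint8)
save("c5.png",f(c["frame"][165:240,310:385],8));save("full.png",c["frame"])
E
```

```text
23.125 [-0.33671996  0.08493889  0.26984293]
```

View pics/c5.png

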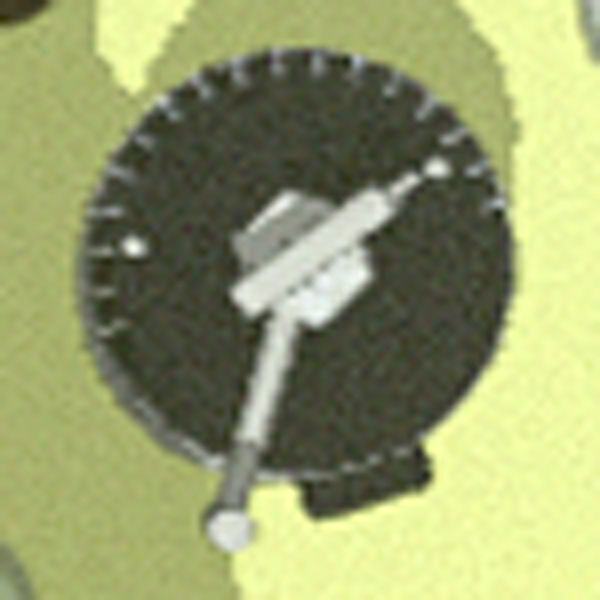

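View pics/full.png

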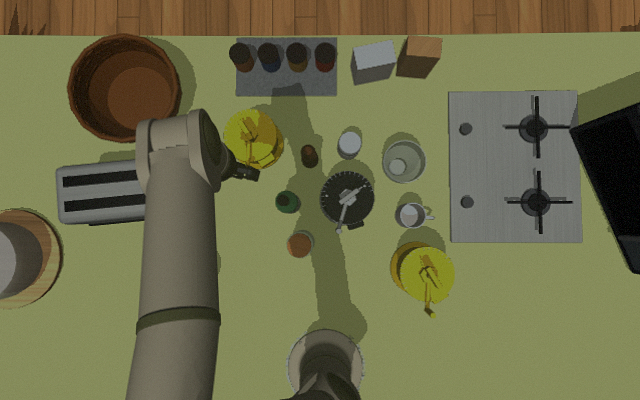

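The lever post is back at its starting place, px (339,231). The pointer still aims at the tall pin at crop (438,168), and the bystanders stand where they were.

```bash
python3 -c "
from station import r
print(r.hand_in())"
```

```text
the job is handed in; nothing more can be done
None
```

I loosened the nut, turned the pointer to within about 1° of the tall pin, tightened the nut back to its hard stop and let go. Bystanders look unmoved in the last picture, and I handed it in at about 23 s.

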